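# Clear the photo stand and photograph the laser kit

### The arm

A 6-joint arm with a two-finger parallel gripper is mounted at the origin on a cart in front of the work surface, level with it; the furniture and walls round the work are solid. World frame = base frame: x ahead of the robot, y to its left, z up, the work surface at z = 0. Lengths are in m, angles in degrees, forces in N, time in s.
With the tool pointing down it reaches from about 0.4 to 0.825 m from the base axis. Payload 7 kg.
Tool frame: the origin (TCP) lies on the centre line of the jaws, within the pads' length; the fingertips stand 22 mm ahead of it and the grasp point (between the pads) lies 3 mm ahead of it; z points along the fingers, y is the line along which they close (so a half turn about z gives the same grasp; the last joint's range is limited). The gripper opens to 88 mm and grips with 3 to 60 N. Pads are 19 mm wide; open, the fingers measure 130 mm over their backs; the gripper's body (78 mm by 193 mm) begins 47 mm behind the grasp point.
Start: joints at [90.247, 20.546, 0.682, 0, -70.136, -16.507], TCP at [0.189, 0.648, 0.249] pointing down, gripper open.
Joint ranges: [-176.03, 176.03], [-82.01, 121.73], [-58.28, 71.71], [-173.87, 95.51], [-174.79, -0.11], [-173.66, 173.66]. Speed limits (degrees/s): [136.94, 136.94, 172.46, 180, 180, 180].

### API

Orientations are given as [roll, pitch, yaw] about the fixed x, y, z axes, in that order (R = Rz(yaw) Ry(pitch) Rx(roll)).
In Python, from plant import get_state, cams, r gives the robot as it stands.
- The arm moves only by the tool apply_moves, never from a script. Its argument "targets" is a list of rows, each an object with "dp": the shift along the world's x, y, z in m, a list of three; "yaw": the turn about the world's z in degrees. In form: [{"dp": [x, y, z], "yaw": yaw}, ...]. A call has 1 to 20 rows; each row is the pose to reach, as a shift and turn from the pose commanded when the call began; what a row does not reach only later rows make up. A row lasts 1/12 s, in which the tool goes at most 41.7 mm and 7.16 degrees, less where a joint would pass 70% of its speed; a pose out of reach is approached as far as the arm can. A call with a gripper value outside its range is refused whole. "grip" is the gripper command: -1 is fully open, 1 is shut, values between are in proportion, set as the call begins (left out, the last holds). The fingers move at their own pace and stop on an object; "squeeze" is the grip in N (left out, the last holds). Time passes only in rows, so rows that repeat a pose let the fingers close. It gives the time, the measured TCP pose, the force, the opening and the grip force at its end, in the units of the state.
- get_state(): the state, without advancing time (a new reading comes with each control period).
- cams.capture(name): name is "scene" or "top" or "wrist"; returns a dict with "image" (480x640x3 uint8, red, green, blue), "range_z" (480x640 float32, m along the optical axis (not along the pixel's ray), 0 where there is no reading), "fx", "fy", "cx", "cy" (pixels), "R" (3x3) and "t" (3): a world point X has camera coordinates R X + t; the wrist camera has in their place "T_tool_cam" (4x4, takes a point from camera to tool coordinates, whose origin is the TCP and whose axes are the flange's). Camera axes: x right, y down, z forward; pixel columns grow to the right and rows downward; lengths in m; the calibration is good to about 2 mm. A picture is of the moment at which its call begins: read the wrist's pose just before it.
- r.close_job(): hands the job in; it is judged then, once.
The state is a dict: "time_s": time; "joints": joint angles; "qd": joint speeds; "joint_torque": joint torques, N m; "tcp_pos": TCP position; "eef_rot": TCP orientation; "contact_force": force on the tool from outside, world axes, zero at the start; "moment": the same for the moment, N m; "gripper_width": finger opening in m; "gripper_force": force on a finger pad.
Only numpy, scipy, OpenCV 4.12 (cv2) and the standard library are available. Lean on these libraries where they do the work, as an engineer would, in place of code of your own. Each camera call takes 0.05 s, during which the arm holds its last target. There are 200 camera calls.

### The job

With the scraper block, wipe all the metal chips off the dark plate of the photo stand into its catch trough, without touching the chips with the fingers, and stand the scraper upright in the middle of its rubber mat again. When the plate is clear, lay the laser module and the blue converter box from the cork pad upright side by side on the plate, well within its edges, and photograph them: half-press the release key to its first click, hold it there for two seconds so that the camera focuses, then press it fully down and let it go, and put both parts back on the cork pad. Leave the other things on the worktop where they are, and take no picture before the plate is clear and both parts are on it.

Things in the scene. Friction and masses are not known exactly. Their poses are not given: they have to be found in the camera images.
- photo_stand: Fixed photo stand, origin at worktop level under its dark level plate (top at z 40 mm; free area x -75..75, y -65..83 mm). Lips 8 mm thick, top at z 50 mm, close its +x, -x and +y sides; its -y edge is open and drops into a catch trough, part of the stand. Behind (x from 95 mm, y -50..60 mm) a camera on a post, 210 mm high, looks down on the plate: keep clear of it.
- plate_mid (a point): The middle of the plate's top face (40 mm above the worktop; x 0, y 9 mm in the stand's frame), axes as the stand's.
- trough_mid (a point): The middle of the catch trough's floor (z 6 mm, x 0, y -119 mm in the stand's frame), axes as the stand's. Inside, the trough measures 150 (x) x 108 (y) mm; it begins right at the plate's open -y edge, and its other walls rise to z 50 mm.
- mat: Black rubber mat fixed on the worktop, 80 (x) x 120 (y) x 4 mm, origin under its middle; the scraper's parking place.
- scraper: Loose scraper block, 0.16 kg, standing on the mat. Grey foot 80 (x) x 36 (y) x 26 mm high; on it, centred, a black grip rib 54 (x) x 20 (y) mm, from 26 to 62 mm above the underside: take it from above across its 20 mm. Origin at the centre of the underside, z up when upright. The foot's 80 x 26 mm faces (facing +y and -y, alike) push the chips.
- laser_module: Loose laser module (the one on the cork pad), 0.11 kg: yellowish tube 19 mm in diameter, 70 mm long, lying along its y axis (y -33..37 mm), tube axis 18 mm above the underside, in a dark v-mount foot 30 (x) x 50 (y) x 8 mm. Take it from above across the tube (fingers closing along its x). Origin at the underside, z up.
- usb_box: Loose converter, a plain blue box 28 (x) x 55 (y) x 18 (z) mm, 0.07 kg, lying on the cork pad; take it from above across its 28 mm. Origin at the centre of its underside, z up.
- cork_pad: Brown cork pad fixed at the front left of the worktop, 100 (x) x 130 (y) x 4 mm, origin under its middle at worktop level. The laser module and the converter lie on it side by side at the start (the converter on the left) and belong there again at the end.
- release: Fixed grey box with the camera's release key on top, 76 x 66 x 34 mm, origin under its middle on the worktop.
- key_top (a point): Centre of the top face of the round black release key, 34 mm in diameter; untouched it stands 55 mm above the worktop (21 mm above its box). It moves with the key.
- key_half (a joint): First stage of the release key: 0 untouched, 0.006 m at the first click. Pressing it takes 1 N at first, 3 N at 6 mm, where it stops; springs back.
- key_full (a joint): Second stage of the same key, below the first click: stays at 0 until the push exceeds 9 N, reaches 0.006 m (fully down, key 12 mm below untouched) at 12 N; springs back.
- chip_1: Loose aluminium offcut, a flat chip 32 x 24 x 10 mm (x, y, z), origin at the centre of its underside; lies on the plate at the start, or is absent (None).
- chip_2: Loose aluminium offcut, a flat chip 30 x 22 x 12 mm (x, y, z), origin at the centre of its underside; lies on the plate at the start, or is absent (None).
- chip_3: Loose aluminium offcut, a flat chip 28 x 26 x 10 mm (x, y, z), origin at the centre of its underside; lies on the plate at the start, or is absent (None).
- chip_4: Loose aluminium offcut, a flat chip 34 x 20 x 12 mm (x, y, z), origin at the centre of its underside; lies on the plate at the start, or is absent (None).
- chip_5: Loose aluminium offcut, a flat chip 30 x 26 x 11 mm (x, y, z), origin at the centre of its underside; lies on the plate at the start, or is absent (None).
- tape_roll: Bystander: roll of tape lying flat, 58 mm across, 19 mm high.
- dropper_bottle: Bystander: small brown bottle, 32 mm in diameter, 70 mm high.
- lens_tube: Bystander: black tube standing, 32 mm in diameter, 52 mm high.
- sensor_head: Bystander: black disc 40 mm across, 14 mm high.
- small_carton: Bystander: brown carton 59 x 121 x 36 mm.
Things that resemble listed ones, but are neither listed nor needed, are in the scene too. Leave any turquoise look-alike of the scraper alone.

How it is judged:
By the outcome, as a careful person would: the job done as asked, in the order asked, and still so for the second after the job is handed in, with the robot touching nothing.
Of chip_1, chip_2, chip_3, chip_4, chip_5 only 3 to 5 are there at a start; the rules pass over those that are not, and their reading is None.
At some moment in a run one of laser_module may be knocked a few centimetres aside while the robot is not near it.
Once in a run the grip may slacken for a moment while it holds something.
It also fails if it takes over 210 s, if anything falls off the work surface, if the arm or the gripper's body presses on something with over 40 N, if the wrist force passes 120 N, or if a joint passes its speed limit or range.

## Working session

There is one attempt and no reset: what is moved stays moved. The work goes in short steps, Python scripts to look and compute and a tool call to move; the robot and the scene stay as the last step left them, time stands still between calls to the robot, and variables do not carry over. Pictures are saved under pics/ and viewed, at most 16 in all, crops included, and the job is handed in when it is done.

Besides the shell and the picture viewer there is one more tool, called as name(argument=value, ...) on one line, values as JSON. apply_moves: Moves the arm, as the interface text tells. Its arguments: {"type":"object","properties":{"targets":{"type":"array","items":{"type":"object","properties":{"dp":{"type":"array","items":{"type":"number"}},"yaw":{"type":"number"}}}},"grip":{"type":"number"},"squeeze":{"type":"number"}},"required":["targets"]}

```bash
mkdir -p pics; ls; cat > h.py <<'E'
import numpy as np, cv2
from plant import get_state, cams, r
def cap(n,save=None):
    s=get_state(); c=cams.capture(n)
    if save: cv2.imwrite('pics/'+save,c['image'][:,:,::-1])
    np.savez('last_'+n+'.npz',tcp=np.array(s['tcp_pos']),rot=np.array(s['eef_rot']),**c); return c
def load(n): return dict(np.load('last_'+n+'.npz'))
def world(c):
    "per-pixel world XYZ (480,640,3)"
    v,u=np.mgrid[0:480,0:640]; z=c['range_z']
    P=np.stack([(u-c['cx'])/c['fx']*z,(v-c['cy'])/c['fy']*z,z],-1)
    if 'R' in c: return (P-c['t'])@c['R']
    from scipy.spatial.transform import Rotation as Ro
    T=c['T_tool_cam']; return (P@T[:3,:3].T+T[:3,3])@Ro.from_euler('xyz',c['rot'],degrees=True).as_matrix().T+c['tcp']
E
python3 - <<'E'
from h import *
print(get_state())
for n in('scene','top'):
    c=cap(n,n+'0.png'); W=world(c); print(n,c['fx'],c['R'].round(2).tolist(),c['t'])
E
```

```text
pics
{'time_s': 0.0, 'joints': array([ 9.02462487e+01,  2.05902836e+01,  6.36026877e-01, -1.86141257e-02,
       -7.01389322e+01, -1.65073930e+01]), 'qd': array([ 0.00027239,  0.05742733, -0.04464316, -0.03511699, -0.07406329,
        0.03614776]), 'joint_torque': array([-2.94898982e-04, -5.82719994e+01,  2.93051541e+01,  6.99695393e+00,
        6.97085430e-03, -1.56166111e-04]), 'tcp_pos': array([0.18890985, 0.64755793, 0.24765754]), 'eef_rot': array([ 1.79905680e+02, -9.70340057e-03, -1.62674745e+01]), 'contact_force': array([ 0.20673805,  0.64500351, -0.25065443]), 'moment': array([ 0.00281268, -0.0374525 ,  0.03326026]), 'gripper_force': 0.0, 'gripper_width': 0.08734075943736427}
scene 610.3871250094834 [[0.9, -0.43, -0.02], [-0.33, -0.65, -0.68], [0.29, 0.62, -0.73]] [-0.49639401  0.20389891  1.25271007]
top 546.6486313852998 [[0.01, -1.0, 0.0], [-0.99, -0.01, -0.14], [0.14, -0.0, -0.99]] [-0.03522807  0.55436047  1.1745738 ]
```

View pics/top0.png

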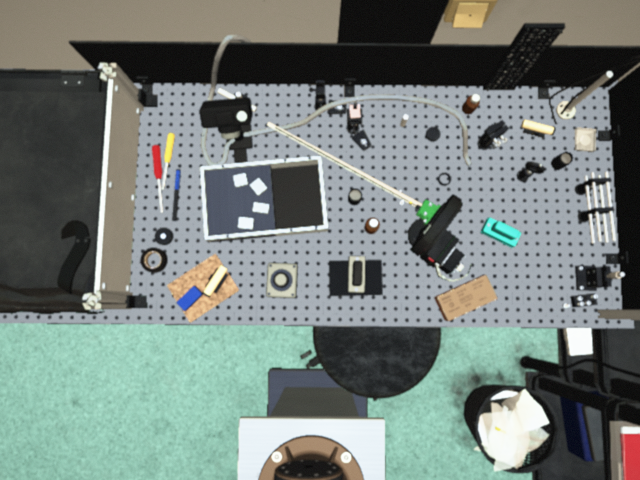

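View pics/scene0.png

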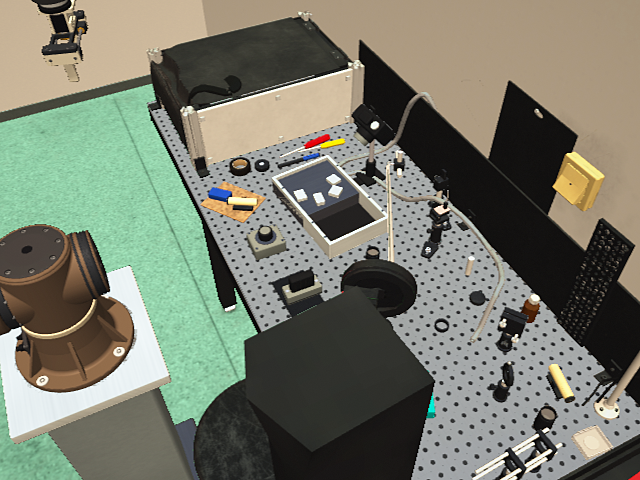

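The top view shows the stand with plate at (238,200) and trough at (300,195); four chips at (240,180), (258,186), (261,208), (246,223). Cork pad is at (203,287), the release at (283,280), and the mat with the scraper at (357,275). The turquoise look-alike at (502,232) doesn't fit. There's also a yellowish tube at (538,128), but it's not on the cork pad, so the laser module is the tube at (215,280).

```bash
python3 - <<'E'
from h import *
c=load('top'); W=world(c); im=c['image']
print('cam',-c['R'].T@c['t'])
cv2.imwrite('pics/crop0.png',cv2.resize(im[145:325,150:410],None,fx=3,fy=3,interpolation=cv2.INTER_CUBIC)[:,:,::-1])
def rect(box,zl,zh,col=None,name=''):
    u0,v0,u1,v1=box; w=W[v0:v1,u0:u1].reshape(-1,3); m=(w[:,2]>zl)&(w[:,2]<zh)
    if col is not None: m&=col(im[v0:v1,u0:u1].reshape(-1,3).astype(int))
    p=w[m]; q=(p[:,:2]*1000).astype(np.float32)
    a=cv2.minAreaRect(q); print(name,len(p),np.round(a[0],1),np.round(a[1],1),round(a[2],1),'med',(np.median(p,0)*1000).round(1),'zmax',(p[:,2].max()*1000).round(1))
rect((190,145,340,250),.044,.058,lambda q:np.ones(len(q),bool),'stand rim+chips')
for i,(u,v) in enumerate([(240,180),(258,186),(261,208),(246,223)]):
    rect((u-9,v-9,u+10,v+10),.03,.07,lambda q:q.min(1)>150,'chip%d'%i)
rect((335,245,380,305),.02,.04,None,'foot'); rect((335,245,380,305),.05,.08,None,'rib')
rect((325,245,390,305),.002,.009,None,'mat')
rect((255,255,305,305),.026,.042,None,'release'); rect((255,255,305,305),.048,.065,None,'key')
rect((160,250,245,325),.001,.045,lambda q:(q[:,2]>q[:,0]+60),'blue')
rect((160,250,245,325),.012,.045,lambda q:(q[:,0]>q[:,2]+30)&(q[:,0]>190),'tube')
rect((160,250,245,325),.001,.045,lambda q:(q[:,0]>q[:,2]+40),'cork')
print('plate',np.median(W[170:230,215:265].reshape(-1,3),0), 'trough',np.median(W[180:215,290:310].reshape(-1,3),0))
E
```

```text
cam [ 0.3888707  -0.0286194   1.23941142]
stand rim+chips 2162 [630.9 112.6] [167.5 272.2] 5.9 med [627.2 133.2  49.4] zmax 57.7
chip0 163 [671.2 166.7] [31.1 30.6] 15.1 med [668.4 165.3  49.4] zmax 55.6
chip1 175 [656.1 125.3] [34.  27.7] 40.3 med [654.7 124.6  50.1] zmax 55.7
chip2 159 [607. 119.] [37.4 20.5] 82.0 med [606.5 118.5  51.4] zmax 57.2
chip3 190 [567.9 148.7] [34.6 39.6] 1.8 med [571.2 150.2  49.2] zmax 56.0
foot 340 [463.8 -95.9] [35.9 78.5] 88.4 med [457.9 -90.3  30. ] zmax 37.9
rib 240 [464.  -96.1] [19.9 53.9] 89.6 med [464.6 -95.   64.8] zmax 71.3
mat 1338 [463.4 -98.8] [133.3 145.6] 0.5 med [456.9 -89.3   4. ] zmax 9.0
release 830 [448.9  69.7] [66.  75.7] 87.9 med [447.4  67.8  34. ] zmax 41.3
key 189 [448.6  70.2] [30.4 32.8] 1.3 med [448.6  69.1  54.7] zmax 63.7
blue 294 [406.9 274.2] [26.4 52.6] 46.3 med [406.6 274.   21.7] zmax 27.9
tube 155 [460.5 247.8] [93.6 71.2] 66.6 med [446.6 216.5  28. ] zmax 36.6
cork 1753 [432.1 247.2] [100.3 134.5] 34.4 med [435.3 246.1   4.4] zmax 36.6
plate [0.62529132 0.1654314  0.04054121] trough [0.63905045 0.0337492  0.00569484]
```

View pics/crop0.png

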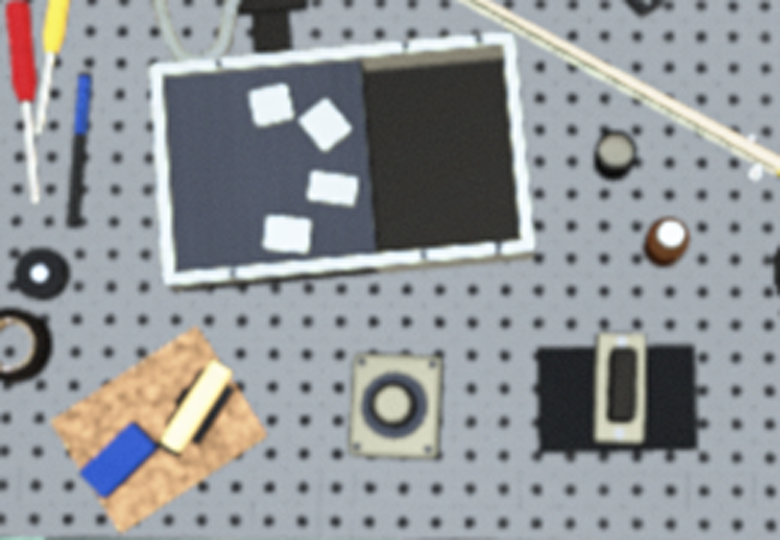

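apply_moves(targets=[{"dp": [0.261,-0.348,0],"yaw": 8},{"dp": [0.261,-0.348,0],"yaw": 15},{"dp": [0.261,-0.348,0],"yaw": 15},{"dp": [0.261,-0.348,0],"yaw": 15},{"dp": [0.261,-0.348,0],"yaw": 15},{"dp": [0.261,-0.348,0],"yaw": 15},{"dp": [0.261,-0.348,0],"yaw": 15},{"dp": [0.261,-0.348,0],"yaw": 15},{"dp": [0.261,-0.348,0],"yaw": 15},{"dp": [0.261,-0.348,0],"yaw": 15},{"dp": [0.261,-0.348,0],"yaw": 15},{"dp": [0.275,-0.744,0],"yaw": 15},{"dp": [0.275,-0.744,0],"yaw": 15},{"dp": [0.275,-0.744,0],"yaw": 15},{"dp": [0.275,-0.744,0],"yaw": 15},{"dp": [0.275,-0.744,0],"yaw": 15},{"dp": [0.275,-0.744,0],"yaw": 15},{"dp": [0.275,-0.744,0],"yaw": 15},{"dp": [0.275,-0.744,0],"yaw": 15},{"dp": [0.275,-0.744,0],"yaw": 15}], grip=-1, squeeze=30)

```text
time_s: 1.77
tcp_pos: [0.4626, -0.0767, 0.2487]
eef_rot: [-180.0, -0.0, -1.2]
contact_force: [1.4, 0.7, 0.5]
gripper_width: 0.0879
gripper_force: 0.0
```

apply_moves(targets=[{"dp": [0,0,0],"yaw": 0},{"dp": [0,0,0],"yaw": 0},{"dp": [0,0,0],"yaw": 0},{"dp": [0,0,0],"yaw": 0}])

```text
time_s: 2.1
tcp_pos: [0.4633, -0.074, 0.2484]
eef_rot: [-180.0, 0.0, -1.2]
contact_force: [0.5, 0.5, 1.1]
gripper_width: 0.0872
gripper_force: 0.0
```

```bash
python3 - <<'E'
from h import *
c=cap('wrist','w1.png'); W=world(c); im=c['image'].astype(int)
print(c['tcp'],c['rot'],c['T_tool_cam'].round(3).tolist())
E
```

```text
Traceback (most recent call last):
  File "h.py", line 14, in world
    T=c['T_tool_cam']; return (P@T[:3,:3].T+T[:3,3])@Ro.from_euler('xyz',c['rot'],degrees=True).as_matrix().T+c['tcp']
                                                                         ~^^^^^^^
KeyError: 'rot'
```

View pics/w1.png

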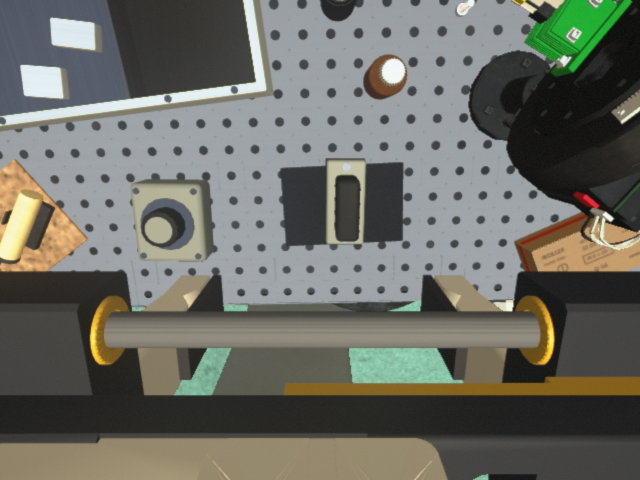

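The wrist view shows the scraper at (346,200) on the black mat (285..402, 163..245), with its long side along x. That matches the listed one (grey foot, black rib).

```bash
sed -i "s/return c$/return load(n)/" h.py; python3 - <<'E'
from h import *
c=load('wrist'); W=world(c); im=c['image'].astype(int)
print(c['tcp'],c['rot'],c['T_tool_cam'].round(3).tolist())
def rect(box,zl,zh,name,col=None):
    u0,v0,u1,v1=box; w=W[v0:v1,u0:u1].reshape(-1,3); m=(w[:,2]>zl)&(w[:,2]<zh)
    if col: m&=col(im[v0:v1,u0:u1].reshape(-1,3))
    p=w[m]; a=cv2.minAreaRect((p[:,:2]*1000).astype(np.float32)); print(name,len(p),np.round(a[0],1),np.round(a[1],1),round(a[2],1),'z',np.median(p[:,2]).round(4))
rect((275,150,415,255),.0015,.007,'mat',lambda q:q.max(1)<70)
rect((310,150,380,255),.022,.04,'foot')
rect((310,150,380,255),.058,.08,'rib')
rect((110,160,230,275),.03,.038,'release')
rect((110,160,230,275),.05,.06,'key')
E
```

```text
[ 0.46326778 -0.07403877  0.24842328] [-1.79992616e+02  1.15192397e-02 -1.21447765e+00] [[0.0, -0.963, -0.268, 0.072], [1.0, 0.001, -0.0, -0.001], [0.0, -0.268, 0.963, -0.136], [0.0, 0.0, 0.0, 1.0]]
mat 6015 [458.5 -93.5] [ 79.  119.7] 1.6 z 0.004
foot 1687 [466.2 -94.9] [35.9 79.3] 88.9 z 0.0298
rib 1472 [465.6 -94.8] [20.9 54.5] 89.3 z 0.0656
release 4021 [450.7  70.6] [65.7 75.4] 87.8 z 0.0341
key 1118 [450.6  70.3] [32.7 33. ] 78.2 z 0.0551
```

apply_moves(targets=[{"dp": [0.002,-0.021,0],"yaw": 0.4},{"dp": [0.002,-0.021,-0.04],"yaw": 0.4},{"dp": [0.002,-0.021,-0.08],"yaw": 0.4},{"dp": [0.002,-0.021,-0.12],"yaw": 0.4},{"dp": [0.002,-0.021,-0.15],"yaw": 0.4},{"dp": [0.002,-0.021,-0.17],"yaw": 0.4},{"dp": [0.002,-0.021,-0.183],"yaw": 0.4},{"dp": [0.002,-0.021,-0.193],"yaw": 0.4},{"dp": [0.002,-0.021,-0.193],"yaw": 0.4},{"dp": [0.002,-0.021,-0.193],"yaw": 0.4},{"dp": [0.002,-0.021,-0.193],"yaw": 0.4}])

```text
time_s: 3.07
tcp_pos: [0.4659, -0.0949, 0.0562]
eef_rot: [-180.0, -0.0, -0.8]
contact_force: [0.3, -0.5, 0.7]
gripper_width: 0.0874
gripper_force: 0.0
```

apply_moves(targets=[{"dp": [0,0,0],"yaw": 0},{"dp": [0,0,0],"yaw": 0},{"dp": [0,0,0],"yaw": 0},{"dp": [0,0,0],"yaw": 0},{"dp": [0,0,0],"yaw": 0},{"dp": [0,0,0],"yaw": 0},{"dp": [0,0,0],"yaw": 0},{"dp": [0,0,0],"yaw": 0},{"dp": [0,0,0],"yaw": 0},{"dp": [0,0,0],"yaw": 0}], grip=1, squeeze=40)

```text
time_s: 3.9
tcp_pos: [0.4652, -0.0958, 0.0555]
eef_rot: [180.0, 0.0, -0.9]
contact_force: [0.0, -0.2, 0.1]
gripper_width: 0.0264
gripper_force: 0.0
```

apply_moves(targets=[{"dp": [0,0,0],"yaw": 0},{"dp": [0,0,0],"yaw": 0},{"dp": [0,0,0],"yaw": 0},{"dp": [0,0,0],"yaw": 0}])

```text
time_s: 4.23
tcp_pos: [0.4652, -0.0958, 0.0555]
eef_rot: [180.0, 0.0, -0.9]
contact_force: [-0.5, -0.0, -0.2]
gripper_width: 0.0196
gripper_force: 40.0
```

apply_moves(targets=[{"dp": [0,0,0.02],"yaw": 0},{"dp": [0,0,0.05],"yaw": 0},{"dp": [0,0,0.08],"yaw": 0},{"dp": [0,0,0.11],"yaw": 0},{"dp": [0,0,0.11],"yaw": 0},{"dp": [0,0,0.11],"yaw": 0}])

```text
time_s: 4.73
tcp_pos: [0.4661, -0.0955, 0.1671]
eef_rot: [-179.9, -0.2, -0.9]
contact_force: [0.0, -0.1, -2.0]
gripper_width: 0.0197
gripper_force: 40.0
```

apply_moves(targets=[{"dp": [0.0,0.2,0.02],"yaw": 6.8},{"dp": [0.0,0.2,0.02],"yaw": 6.8},{"dp": [0.0,0.2,0.02],"yaw": 6.8},{"dp": [0.0,0.2,0.02],"yaw": 6.8},{"dp": [0.0,0.2,0.02],"yaw": 6.8},{"dp": [0.124,0.297,0.02],"yaw": 6.8},{"dp": [0.124,0.297,0.02],"yaw": 6.8},{"dp": [0.124,0.297,0.02],"yaw": 6.8},{"dp": [0.124,0.297,0.02],"yaw": 6.8},{"dp": [0.124,0.297,0.02],"yaw": 6.8},{"dp": [0.124,0.297,0.02],"yaw": 6.8}])

```text
time_s: 5.65
tcp_pos: [0.5892, 0.2018, 0.1821]
eef_rot: [179.9, 0.3, 6.0]
contact_force: [-0.9, -0.3, -2.5]
gripper_width: 0.0196
gripper_force: 40.0
```

```bash
python3 - <<'E'
from h import *
c=cap('wrist','w2.png'); print(c['tcp'],c['rot'])
E
```

```text
[0.58918953 0.2017945  0.18212161] [179.88646078   0.25508402   5.95202725]
```

View pics/w2.png

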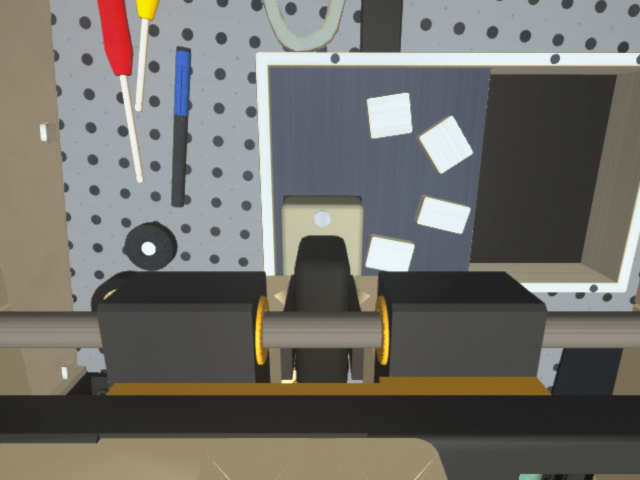

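The wrist view confirms four chips: (389,115), (445,143), (442,214), (389,254). The scraper foot is at (322,240), upright in the grip and clear of the chips. The +x lip runs along row 60 and the +y lip along column 265.

```bash
python3 - <<'E'
from h import *
c=load('wrist'); W=world(c)
import math
th=math.radians(5.9); R=np.array([[math.cos(th),-math.sin(th)],[math.sin(th),math.cos(th)]]); o=np.array([.6263,.1574])
m=(W[...,2]>.046)&(W[...,2]<.054)&(c['range_z']>0)
S=(W[...,:2]-o)@R
top=m&(S[...,0]>.06)&(S[...,0]<.1); left=m&(S[...,1]>.07)&(S[...,1]<.105)&(S[...,0]>0)
for n,k,ax in(('top',top,0),('left',left,1)):
    p=S[k]*1000; f=np.polyfit(p[:,1-ax],p[:,ax],1); print(n,k.sum(),np.percentile(p[:,ax],[2,50,98]).round(1),'slope deg',np.degrees(np.arctan(f[0])).round(2),f)
print('plate z',np.median(W[150:200,290:350,2]))
b=(W[200:270,285:365]); q=b.reshape(-1,3); print('foot top z',np.median(q[:,2])); q=(q-[*o,0]); print((q[:,:2]@R).min(0),(q[:,:2]@R).max(0))
q=W[80:280,365:475].reshape(-1,3); im=c['image'][80:280,365:475].reshape(-1,3).min(1)>170
mask=im.reshape(200,110).astype(np.uint8); n,l,st,ce=cv2.connectedComponentsWithStats(mask)
for i in range(1,n):
    if st[i,4]>200: p=q.reshape(200,110,3)[l==i]; s=(p[:,:2]-o)@R*1000; print(s.min(0).round(),s.max(0).round(),np.median(p[:,2]))
E
```

```text
top 6291 [63.4 80.3 89.7] slope deg -0.45 [-7.83971367e-03  7.97790858e+01]
left 1925 [71.7 86.6 91.5] slope deg -4.32 [-7.54739779e-02  8.95204512e+01]
plate z 0.04013582286651847
foot top z 0.15673801341342478
[-0.06647169  0.01615343] [0.04081937 0.06555019]
[ 32. -11.] [60. 49.] 0.04998065174879944
[  8. -55.] [46. 49.] 0.05097599730400884
[-37. -59.] [41. 49.] 0.051974625132446134
[-67. -20.] [41. 49.] 0.0500198822095735
```

apply_moves(targets=[{"dp": [0.0015,-0.001,-0.03],"yaw": 0},{"dp": [0.0015,-0.001,-0.055],"yaw": 0},{"dp": [0.0015,-0.001,-0.075],"yaw": 0},{"dp": [0.0015,-0.001,-0.085],"yaw": 0},{"dp": [0.0015,-0.001,-0.0885],"yaw": 0},{"dp": [0.0015,-0.001,-0.0885],"yaw": 0},{"dp": [0.0015,-0.001,-0.0885],"yaw": 0}])

```text
time_s: 6.28
tcp_pos: [0.5908, 0.1996, 0.0978]
eef_rot: [180.0, -0.0, 5.9]
contact_force: [0.9, -1.0, 1.0]
gripper_width: 0.0199
gripper_force: 40.0
```

apply_moves(targets=[{"dp": [0,0,-0.002],"yaw": 0},{"dp": [0,0,-0.004],"yaw": 0},{"dp": [0,0,-0.005],"yaw": 0},{"dp": [0,0,-0.005],"yaw": 0},{"dp": [0,0,-0.005],"yaw": 0},{"dp": [0,0,-0.005],"yaw": 0}])

```text
time_s: 6.78
tcp_pos: [0.5926, 0.2001, 0.0952]
eef_rot: [-180.0, -0.3, 6.0]
contact_force: [1.1, -5.3, 13.2]
gripper_width: 0.0196
gripper_force: 40.0
```

```bash
python3 - <<'E'
from h import *
s=get_state(); print(s['tcp_pos'],s['eef_rot'],s['contact_force'],s['moment'])
c=cap('wrist','w3.png')
c=cap('scene'); cv2.imwrite('pics/s3.png',np.hstack([cv2.resize(c['image'][140:260,250:400],None,fx=2.6,fy=2.6),cv2.resize(load('wrist')['image'],(416,312))])[:,:,::-1])
E
```

```text
[0.59263324 0.20008639 0.09520142] [-179.98091514   -0.27453729    6.01212794] [ 1.10367622 -5.29218064 13.1809974 ] [-1.66614191 -0.14065512  0.12610742]
```

View pics/s3.png

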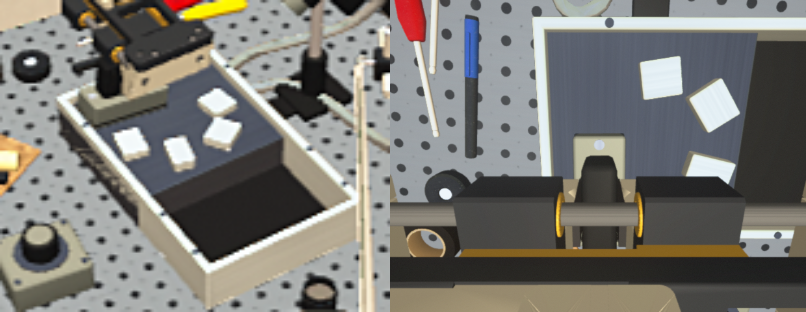

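```bash
python3 - <<'E'
from h import *
import math
th=math.radians(5.9); R=np.array([[math.cos(th),-math.sin(th)],[math.sin(th),math.cos(th)]]); o=np.array([.6263,.1574])
for n in('wrist','top','scene'):
    c=load(n) if n!='top' else cap('top'); W=world(c); S=(W[...,:2]-o)@R*1000
    m=(W[...,2]>.061)&(W[...,2]<.077)&(S[...,0]>-85)&(S[...,0]<40)&(abs(S[...,1]-40)<35)&(c['image'].max(2)>(110))
    p=S[m]; z=W[m][:,2]
    if len(p)>20: print(n,len(p),np.percentile(p,[1,50,99],axis=0).round(1).tolist(),np.percentile(z,[5,50,95]).round(4), 'slope dz/dx,dy',np.linalg.lstsq(np.c_[p,np.ones(len(p))],z*1000,rcond=None)[0].round(3))
print((np.array([.5926,.2001])-o)@R*1000)
E
```

```text
wrist 3481 [[-21.2, 29.4], [-1.1, 46.8], [8.2, 64.4]] [0.0651 0.0671 0.0693] slope dz/dx,dy [-1.2800e-01  1.0000e-03  6.6792e+01]
top 130 [[-73.3, 28.7], [-65.7, 47.8], [-50.6, 63.6]] [0.0683 0.0733 0.0766] slope dz/dx,dy [ 4.0000e-03 -4.0000e-02  7.5085e+01]
scene 85 [[-74.8, 24.6], [-59.1, 33.7], [4.1, 62.5]] [0.0644 0.0734 0.0767] slope dz/dx,dy [-1.3700e-01 -6.6000e-02  6.8172e+01]
[-29.13224362  45.93791878]
```

The foot's -x end is resting on the -x lip: its top tilts 7°. I'll lift, shift inward and press it flat on the plate.

apply_moves(targets=[{"dp": [0,0,0.008],"yaw": 0},{"dp": [0,0,0.02],"yaw": 0},{"dp": [0.004,0.0,0.02],"yaw": 0},{"dp": [0.007,0.001,0.02],"yaw": 0},{"dp": [0.007,0.001,0.02],"yaw": 0},{"dp": [0.007,0.001,0.02],"yaw": 0}])

```text
time_s: 7.43
tcp_pos: [0.5975, 0.2011, 0.1113]
eef_rot: [180.0, 0.1, 5.9]
contact_force: [-0.6, -0.2, -1.7]
gripper_width: 0.0199
gripper_force: 40.0
```

```bash
python3 - <<'E'
from h import *
import math
th=math.radians(5.9); R=np.array([[math.cos(th),-math.sin(th)],[math.sin(th),math.cos(th)]]); o=np.array([.6263,.1574])
s=get_state(); print(s['tcp_pos'],s['contact_force'])
c=cap('wrist'); W=world(c); S=(W[...,:2]-o)@R*1000
m=(W[...,2]>.072)&(W[...,2]<.105)&(S[...,0]>-85)&(S[...,0]<40)&(abs(S[...,1]-40)<30)&(c['image'].max(2)>(110))
p=S[m]; z=W[m][:,2]
print(len(p),np.percentile(p,[1,50,99],axis=0).round(1).tolist(),np.percentile(z,[5,50,95]).round(4),np.linalg.lstsq(np.c_[p,np.ones(len(p))],z*1000,rcond=None)[0].round(3))
print((s['tcp_pos'][:2]-o)@R*1000)
m=(W[...,2]>.046)&(W[...,2]<.054)&(abs(S[...,0]-78)<9)&(abs(S[...,1]-20)<50); print('lip+x',np.percentile(S[m][:,0],[3,50,97]))
E
```

```text
[0.59752603 0.20112723 0.11133568] [-0.59539615 -0.16975081 -1.7240506 ]
3972 [[-15.6, 25.9], [2.6, 47.3], [13.1, 68.3]] [0.0812 0.0833 0.1004] [-3.4800e-01  1.0000e-03  8.5247e+01]
[-24.12671676  46.45334456]
lip+x [76.99423288 80.59893289 84.65736969]
```

apply_moves(targets=[{"dp": [0,0,-0.006],"yaw": 0},{"dp": [0,0,-0.01],"yaw": 0},{"dp": [0,0,-0.013],"yaw": 0},{"dp": [0,0,-0.016],"yaw": 0},{"dp": [0,0,-0.018],"yaw": 0},{"dp": [0,0,-0.018],"yaw": 0},{"dp": [0,0,-0.018],"yaw": 0}], squeeze=15)

```text
time_s: 8.07
tcp_pos: [0.5974, 0.2011, 0.0944]
eef_rot: [180.0, 0.0, 6.0]
contact_force: [-3.1, -0.0, 5.0]
gripper_width: 0.02
gripper_force: 15.0
```

apply_moves(targets=[{"dp": [0,0,-0.001],"yaw": 0},{"dp": [0,0,-0.002],"yaw": 0},{"dp": [0,0,-0.003],"yaw": 0},{"dp": [0,0,-0.003],"yaw": 0},{"dp": [0,0,-0.003],"yaw": 0}])

```text
time_s: 8.48
tcp_pos: [0.597, 0.201, 0.0925]
eef_rot: [180.0, 0.0, 6.0]
contact_force: [-8.9, -0.3, 13.9]
gripper_width: 0.0201
gripper_force: 15.0
```

```bash
cat > foot.py <<'E'
from h import *
import math
th=math.radians(5.9); R=np.array([[math.cos(th),-math.sin(th)],[math.sin(th),math.cos(th)]]); o=np.array([.6273,.1574])
s=get_state(); print(s['tcp_pos'],s['contact_force'],(s['tcp_pos'][:2]-o)@R*1000); z0=s['tcp_pos'][2]-.0255; t=(s['tcp_pos'][:2]-o)@R*1000
c=cap('wrist'); W=world(c); S=(W[...,:2]-o)@R*1000
m=(abs(W[...,2]-z0)<.006)&(S[...,0]>t[0]+10)&(S[...,0]<t[0]+50)&(abs(S[...,1]-t[1])<16)&(c['image'].max(2)>(110))
p=S[m]; z=W[m][:,2]
print(len(p),np.percentile(p,[1,50,99],axis=0).round(1).tolist(),np.percentile(z,[5,50,95]).round(4),np.linalg.lstsq(np.c_[p,np.ones(len(p))],z*1000,rcond=None)[0].round(3))
E
python3 foot.py
```

```text
[0.59704641 0.20103104 0.09251576] [-8.94400593 -0.3400603  13.8915865 ] [-25.60838324  46.50976576]
2994 [[-14.8, 30.8], [3.1, 45.6], [11.4, 62.3]] [0.065  0.0666 0.0681] [-8.5000e-02  4.0000e-03  6.6548e+01]
```

apply_moves(targets=[{"dp": [0,0,0],"yaw": 0},{"dp": [0,0,0],"yaw": 0},{"dp": [0,0,0.002],"yaw": 0},{"dp": [0,0,0.002],"yaw": 0},{"dp": [0,0,0.002],"yaw": 0},{"dp": [0,0,0.002],"yaw": 0}], grip=0.3)

```text
time_s: 9.03
tcp_pos: [0.5978, 0.2012, 0.0929]
eef_rot: [180.0, 0.0, 5.9]
contact_force: [-0.2, 0.5, -0.6]
gripper_width: 0.0305
gripper_force: 0.0
```

```bash
python3 foot.py
```

```text
[0.5978483  0.20117915 0.09288725] [-0.15123144  0.49658664 -0.56228425] [-24.79552019  46.57465904]
2917 [[-14.1, 30.9], [2.0, 45.7], [10.3, 62.3]] [0.0647 0.066  0.0673] [-1.5000e-02  4.0000e-03  6.5842e+01]
```

apply_moves(targets=[{"dp": [0,0,0],"yaw": 0},{"dp": [0,0,0],"yaw": 0},{"dp": [0,0,0],"yaw": 0},{"dp": [0,0,0],"yaw": 0},{"dp": [0,0,0],"yaw": 0},{"dp": [0,0,0],"yaw": 0},{"dp": [0,0,0.001],"yaw": 0},{"dp": [0,0,0.001],"yaw": 0},{"dp": [0,0,0.001],"yaw": 0}], grip=1, squeeze=50)

```text
time_s: 9.83
tcp_pos: [0.5976, 0.2012, 0.094]
eef_rot: [180.0, 0.0, 5.9]
contact_force: [0.1, 0.0, -1.5]
gripper_width: 0.0196
gripper_force: 50.0
```

apply_moves(targets=[{"dp": [0.0008,-0.0075,0],"yaw": 0},{"dp": [0.0016,-0.015,0],"yaw": 0},{"dp": [0.0023,-0.0225,0],"yaw": 0},{"dp": [0.0031,-0.03,0],"yaw": 0},{"dp": [0.0039,-0.0375,0],"yaw": 0},{"dp": [0.0046,-0.045,0],"yaw": 0},{"dp": [0.0054,-0.0525,0],"yaw": 0},{"dp": [0.0062,-0.06,0],"yaw": 0},{"dp": [0.007,-0.0675,0],"yaw": 0},{"dp": [0.0077,-0.075,0],"yaw": 0},{"dp": [0.0085,-0.0825,0],"yaw": 0},{"dp": [0.0093,-0.09,0],"yaw": 0},{"dp": [0.01,-0.0975,0],"yaw": 0},{"dp": [0.0108,-0.105,0],"yaw": 0},{"dp": [0.0116,-0.1125,0],"yaw": 0},{"dp": [0.0123,-0.12,0],"yaw": 0},{"dp": [0.013,-0.126,0],"yaw": 0},{"dp": [0.013,-0.126,0],"yaw": 0}])

```text
time_s: 11.33
tcp_pos: [0.6107, 0.074, 0.094]
eef_rot: [180.0, 0.0, 5.9]
contact_force: [-0.4, 0.5, -1.8]
gripper_width: 0.0196
gripper_force: 50.0
```

```bash
python3 foot.py; python3 -c "
from h import *
cap('wrist','w4.png')"
```

```text
[0.61072971 0.07398699 0.09401536] [-0.44392825  0.4855715  -1.80788436] [-25.05675055 -81.26784951]
2912 [[-14.5, -97.0], [1.8, -82.2], [10.1, -65.5]] [0.0659 0.0671 0.0683] [-9.0000e-03  3.0000e-03  6.7362e+01]
```

View pics/w4.png

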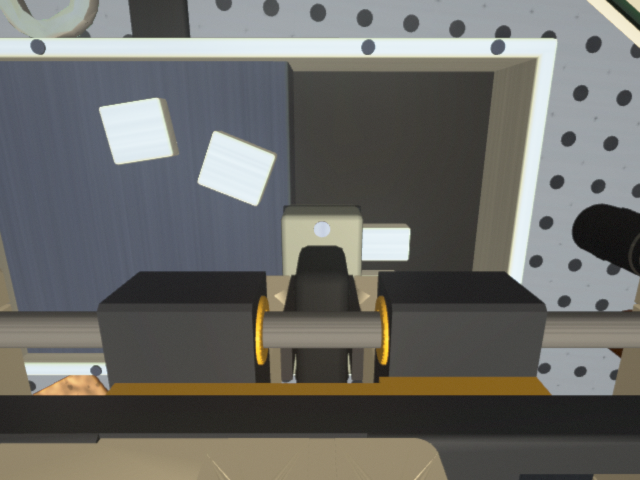

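The two -x chips have gone off the plate; one is visible in the trough at (385,243). The two +x chips remain at (138,130) and (237,167). Next is the second stroke.

apply_moves(targets=[{"dp": [0,0,0.03],"yaw": 0},{"dp": [0,0,0.05],"yaw": 0},{"dp": [0.015,0.03,0.05],"yaw": 0},{"dp": [0.028,0.06,0.05],"yaw": 0},{"dp": [0.038,0.09,0.05],"yaw": 0},{"dp": [0.044,0.12,0.05],"yaw": 0},{"dp": [0.046,0.133,0.05],"yaw": 0},{"dp": [0.046,0.133,0.05],"yaw": 0},{"dp": [0.046,0.133,0.03],"yaw": 0},{"dp": [0.046,0.133,0.012],"yaw": 0},{"dp": [0.046,0.133,0.012],"yaw": 0},{"dp": [0.046,0.133,0.012],"yaw": 0}])

```text
time_s: 12.43
tcp_pos: [0.6559, 0.2075, 0.1052]
eef_rot: [179.9, 0.1, 5.9]
contact_force: [1.4, 0.7, -1.2]
gripper_width: 0.02
gripper_force: 50.0
```

```bash
python3 foot.py
```

```text
[0.65592192 0.20750901 0.10520312] [ 1.40194096  0.66758267 -1.2100779 ] [33.62113338 46.90145696]
2912 [[44.4, 31.2], [60.3, 46.0], [68.7, 62.7]] [0.077  0.0782 0.0795] [-1.4000e-02  4.0000e-03  7.8891e+01]
```

Clear of the +x lip (foot end at 69 of about 74). Lower it and sweep.

apply_moves(targets=[{"dp": [0,0,-0.005],"yaw": 0},{"dp": [0,0,-0.009],"yaw": 0},{"dp": [0,0,-0.0115],"yaw": 0},{"dp": [0,0,-0.0115],"yaw": 0},{"dp": [0,0,-0.0115],"yaw": 0},{"dp": [0,0,-0.0115],"yaw": 0}])

```text
time_s: 12.98
tcp_pos: [0.6569, 0.2082, 0.0948]
eef_rot: [-180.0, -0.0, 5.9]
contact_force: [0.4, 0.5, -1.8]
gripper_width: 0.0194
gripper_force: 50.0
```

apply_moves(targets=[{"dp": [0.0008,-0.0075,0],"yaw": 0},{"dp": [0.0016,-0.015,0],"yaw": 0},{"dp": [0.0023,-0.0225,0],"yaw": 0},{"dp": [0.0031,-0.03,0],"yaw": 0},{"dp": [0.0039,-0.0375,0],"yaw": 0},{"dp": [0.0046,-0.045,0],"yaw": 0},{"dp": [0.0054,-0.0525,0],"yaw": 0},{"dp": [0.0062,-0.06,0],"yaw": 0},{"dp": [0.007,-0.0675,0],"yaw": 0},{"dp": [0.0077,-0.075,0],"yaw": 0},{"dp": [0.0085,-0.0825,0],"yaw": 0},{"dp": [0.0093,-0.09,0],"yaw": 0},{"dp": [0.01,-0.0975,0],"yaw": 0},{"dp": [0.0108,-0.105,0],"yaw": 0},{"dp": [0.0116,-0.1125,0],"yaw": 0},{"dp": [0.0123,-0.12,0],"yaw": 0},{"dp": [0.013,-0.126,0],"yaw": 0},{"dp": [0.013,-0.126,0],"yaw": 0}])

```text
time_s: 14.48
tcp_pos: [0.6698, 0.0809, 0.0945]
eef_rot: [180.0, 0.0, 5.9]
contact_force: [-0.1, 0.4, -2.4]
gripper_width: 0.0199
gripper_force: 50.0
```

apply_moves(targets=[{"dp": [0,0,0.02],"yaw": 0},{"dp": [0,0,0.05],"yaw": 0},{"dp": [0,0,0.08],"yaw": 0},{"dp": [0,0,0.08],"yaw": 0},{"dp": [-0.08,-0.08,0.08],"yaw": -3},{"dp": [-0.08,-0.08,0.08],"yaw": -4},{"dp": [-0.08,-0.08,0.08],"yaw": -4},{"dp": [-0.08,-0.08,0.08],"yaw": -4}])

```text
time_s: 15.15
tcp_pos: [0.5854, -0.0007, 0.1748]
eef_rot: [-180.0, 0.1, 1.8]
contact_force: [-1.0, 0.4, -2.4]
gripper_width: 0.0194
gripper_force: 50.0
```

```bash
python3 - <<'E'
from h import *
s=get_state(); print(s['tcp_pos'],s['eef_rot'],s['gripper_width'])
c=cap('wrist'); t=cap('top')
cv2.imwrite('pics/c5.png',np.hstack([cv2.resize(c['image'],(400,300)),cv2.resize(t['image'][150:250,190:340],(400,300))])[:,:,::-1])
E
```

```text
[ 0.58543696 -0.00072116  0.17475264] [-1.79987437e+02  1.14766718e-01  1.81408094e+00] 0.019449965029093786
```

View pics/c5.png

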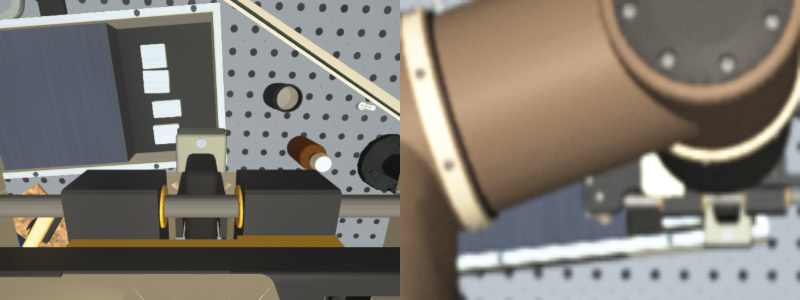

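All four chips lie in the trough at (153,55), (155,80), (166,108), (165,133), and the visible plate is clear. Scraper goes back to the mat.

apply_moves(targets=[{"dp": [-0.04,-0.03,0],"yaw": 0},{"dp": [-0.07,-0.055,0],"yaw": 0},{"dp": [-0.1,-0.075,0],"yaw": 0},{"dp": [-0.122,-0.093,0],"yaw": 0},{"dp": [-0.122,-0.093,0],"yaw": 0},{"dp": [-0.122,-0.093,0],"yaw": 0},{"dp": [-0.122,-0.093,-0.04],"yaw": 0},{"dp": [-0.122,-0.093,-0.08],"yaw": 0},{"dp": [-0.122,-0.093,-0.1],"yaw": 0},{"dp": [-0.122,-0.093,-0.108],"yaw": 0},{"dp": [-0.122,-0.093,-0.112],"yaw": 0},{"dp": [-0.122,-0.093,-0.112],"yaw": 0},{"dp": [-0.122,-0.093,-0.112],"yaw": 0}])

```text
time_s: 16.33
tcp_pos: [0.4693, -0.0903, 0.0636]
eef_rot: [180.0, -0.1, 2.0]
contact_force: [0.1, 0.5, -1.8]
gripper_width: 0.0196
gripper_force: 50.0
```

apply_moves(targets=[{"dp": [-0.003,-0.002,0],"yaw": 0},{"dp": [-0.006,-0.003,0],"yaw": 0},{"dp": [-0.006,-0.003,0],"yaw": 0},{"dp": [-0.006,-0.003,-0.003],"yaw": 0},{"dp": [-0.006,-0.003,-0.005],"yaw": 0},{"dp": [-0.006,-0.003,-0.0065],"yaw": 0},{"dp": [-0.006,-0.003,-0.0065],"yaw": 0},{"dp": [-0.006,-0.003,-0.0065],"yaw": 0},{"dp": [-0.006,-0.003,-0.0065],"yaw": 0}])

```text
time_s: 17.08
tcp_pos: [0.4619, -0.0938, 0.0569]
eef_rot: [180.0, -0.0, 2.0]
contact_force: [-4.9, 1.6, 12.5]
gripper_width: 0.0196
gripper_force: 50.0
```

Contact with the mat, so release and rise.

apply_moves(targets=[{"dp": [0,0,0.001],"yaw": 0},{"dp": [0,0,0.001],"yaw": 0},{"dp": [0,0,0.001],"yaw": 0},{"dp": [0,0,0.001],"yaw": 0},{"dp": [0,0,0.001],"yaw": 0},{"dp": [0,0,0.001],"yaw": 0},{"dp": [0,0,0.001],"yaw": 0},{"dp": [0,0,0.03],"yaw": 0},{"dp": [0,0,0.06],"yaw": 0},{"dp": [0,0,0.1],"yaw": 0},{"dp": [0,0,0.14],"yaw": 0},{"dp": [0,0,0.18],"yaw": 0},{"dp": [0,0,0.19],"yaw": 0},{"dp": [0,0,0.19],"yaw": 0},{"dp": [0,0,0.19],"yaw": 0}], grip=-1)

```text
time_s: 18.33
tcp_pos: [0.4619, -0.0936, 0.2466]
eef_rot: [-180.0, -0.1, 1.9]
contact_force: [0.7, -0.5, -0.5]
gripper_width: 0.0879
gripper_force: 0.0
```

```bash
python3 - <<'E'
from h import *
c=cap('wrist','w6.png'); W=world(c); im=c['image'].astype(int); print(c['tcp'],c['rot'])
def rect(box,zl,zh,name,col=None):
    u0,v0,u1,v1=box; w=W[v0:v1,u0:u1].reshape(-1,3); m=(w[:,2]>zl)&(w[:,2]<zh)
    if col: m&=col(im[v0:v1,u0:u1].reshape(-1,3))
    p=w[m]; a=cv2.minAreaRect((p[:,:2]*1000).astype(np.float32)); print(name,len(p),np.round(a[0],1),np.round(a[1],1),round(a[2],1),'z',np.median(p[:,2]).round(4))
rect((265,130,425,265),.0015,.007,'mat',lambda q:q.max(1)<70)
rect((300,130,390,265),.026,.034,'foot'); rect((300,130,390,265),.058,.08,'rib')
rect((100,150,240,275),.05,.06,'key')
E
```

```text
[ 0.46191854 -0.0936352   0.24664633] [-1.79960291e+02 -1.11147626e-01  1.93322365e+00]
mat 6053 [458.3 -94.4] [ 79.3 118.5] 1.4 z 0.004
foot 1664 [457.3 -92.7] [80.4 36.1] 1.9 z 0.0298
rib 1462 [457.7 -93. ] [53.7 20.6] 1.4 z 0.0656
key 1164 [450.6  70.6] [33.2 32.7] 78.0 z 0.0551
```

View pics/w6.png

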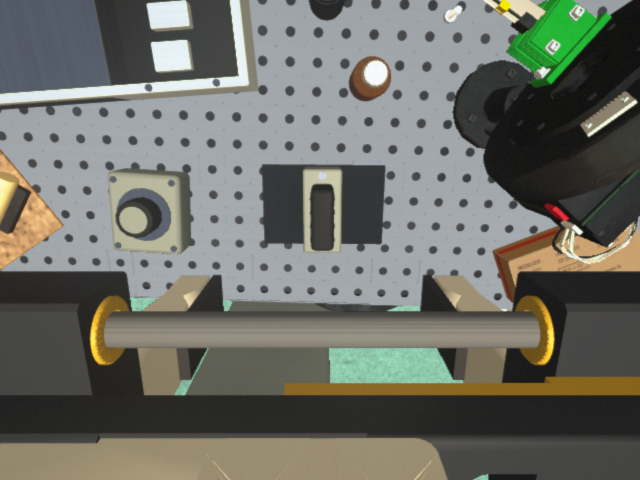

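The scraper stands upright within 2 mm of the mat's middle. Next, the cork pad.

apply_moves(targets=[{"dp": [0.0,0.04,0],"yaw": 5},{"dp": [0.0,0.08,0],"yaw": 12},{"dp": [0.0,0.12,0],"yaw": 19},{"dp": [-0.01,0.16,0],"yaw": 26},{"dp": [-0.02,0.2,0],"yaw": 33},{"dp": [-0.03,0.24,0],"yaw": 40},{"dp": [-0.04,0.28,0],"yaw": 44},{"dp": [-0.045,0.32,0],"yaw": 44},{"dp": [-0.05,0.34,0],"yaw": 44},{"dp": [-0.05,0.34,0],"yaw": 44},{"dp": [-0.05,0.34,0],"yaw": 44},{"dp": [-0.05,0.34,0],"yaw": 44}])

```text
time_s: 19.38
tcp_pos: [0.4113, 0.2456, 0.2447]
eef_rot: [180.0, 0.2, 46.0]
contact_force: [0.9, -0.5, -0.2]
gripper_width: 0.0876
gripper_force: 0.0
```

```bash
python3 - <<'E'
from h import *
c=cap('wrist','w7.png'); print(c['tcp'],c['rot'])
E
```

```text
[0.41125178 0.24560426 0.24472679] [1.79987149e+02 1.60072789e-01 4.59652196e+01]
```

View pics/w7.png

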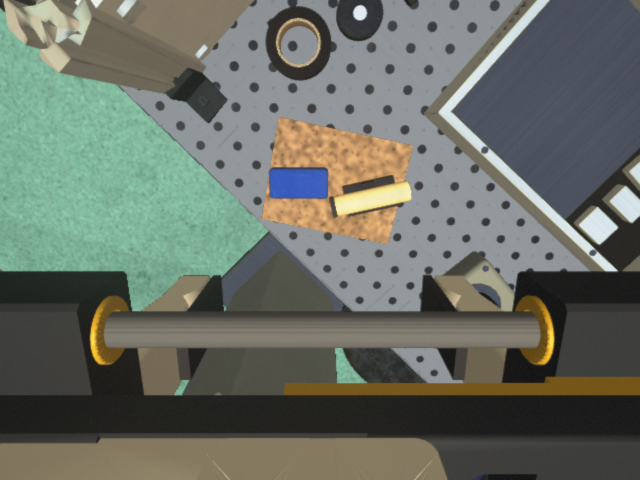

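Blue box at (298,183) and laser module, with its dark foot, at (371,197) on the cork pad (corners (282,118), (412,146), (387,243), (263,218)).

```bash
cat > parts.py <<'E'
from h import *
def rect(W,im,m,name):
    p=W[m]; 
    if len(p)<20: print(name,'none'); return
    a=cv2.minAreaRect((p[:,:2]*1000).astype(np.float32)); print(name,len(p),np.round(a[0],1),np.round(a[1],1),round(a[2],1),'z',np.median(p[:,2]).round(4),np.percentile(p[:,2],98).round(4))
def parts(c,zb=0.004,roi=None):
    W=world(c); im=c['image'].astype(int); r_,g,b=[im[...,i] for i in range(3)]
    k=np.ones(r_.shape,bool)
    if roi: k[:]=False; k[roi[1]:roi[3],roi[0]:roi[2]]=True
    z=W[...,2]
    rect(W,im,k&(b>r_+60)&(z>zb+.012)&(z<zb+.025),'box')
    t=k&(r_>b+25)&(r_>170)&(z>zb+.017)&(z<zb+.035)
    rect(W,im,t,'tube')
    rect(W,im,k&(z>zb+.005)&(z<zb+.011)&(r_<100)&(b<100),'vfoot')
    return W
E
python3 - <<'E'
from parts import *
c=load('wrist'); W=parts(c,.004,(250,110,430,260))
im=c['image'].astype(int); k=np.zeros((480,640),bool); k[100:260,250:430]=1
rect(W,im,k&(abs(W[...,2]-.004)<.003)&(im[...,0]>im[...,2]+35),'cork')
E
```

```text
box 1649 [409.7 276.2] [26.3 53.7] 45.9 z 0.0219 0.0235
tube 1500 [449.6 218.9] [18.8 69.6] 58.7 z 0.0299 0.0323
vfoot 425 [430.7 241. ] [ 41.6 114.6] 40.4 z 0.012 0.0138
cork 9715 [436.2 245.7] [100.6 141.2] 34.5 z 0.004 0.0056
```

apply_moves(targets=[{"dp": [-0.002,0.031,0],"yaw": -7},{"dp": [-0.002,0.031,0],"yaw": -14},{"dp": [-0.002,0.031,0],"yaw": -21},{"dp": [-0.002,0.031,-0.02],"yaw": -28},{"dp": [-0.002,0.031,-0.04],"yaw": -35},{"dp": [-0.002,0.031,-0.06],"yaw": -42},{"dp": [-0.002,0.031,-0.08],"yaw": -49},{"dp": [-0.002,0.031,-0.1],"yaw": -56},{"dp": [-0.002,0.031,-0.12],"yaw": -63},{"dp": [-0.002,0.031,-0.14],"yaw": -70},{"dp": [-0.002,0.031,-0.14],"yaw": -77},{"dp": [-0.002,0.031,-0.14],"yaw": -84},{"dp": [-0.002,0.031,-0.14],"yaw": -90},{"dp": [-0.002,0.031,-0.14],"yaw": -90},{"dp": [-0.002,0.031,-0.14],"yaw": -90},{"dp": [-0.002,0.031,-0.14],"yaw": -90}])

```text
time_s: 20.77
tcp_pos: [0.41, 0.2766, 0.1061]
eef_rot: [-180.0, -0.0, -43.9]
contact_force: [0.7, 0.6, -0.5]
gripper_width: 0.0882
gripper_force: 0.0
```

apply_moves(targets=[{"dp": [0,0,-0.03],"yaw": 0},{"dp": [0,0,-0.055],"yaw": 0},{"dp": [0,0,-0.068],"yaw": 0},{"dp": [0,0,-0.074],"yaw": 0},{"dp": [0,0,-0.077],"yaw": 0},{"dp": [0,0,-0.077],"yaw": 0},{"dp": [0,0,-0.077],"yaw": 0},{"dp": [0,0,-0.077],"yaw": 0}])

```text
time_s: 21.43
tcp_pos: [0.4102, 0.2778, 0.03]
eef_rot: [-179.9, 0.0, -44.0]
contact_force: [0.9, 0.3, -0.3]
gripper_width: 0.0876
gripper_force: 0.0
```

apply_moves(targets=[{"dp": [0,0,0],"yaw": 0},{"dp": [0,0,0],"yaw": 0},{"dp": [0,0,0],"yaw": 0},{"dp": [0,0,0],"yaw": 0},{"dp": [0,0,0],"yaw": 0},{"dp": [0,0,0],"yaw": 0},{"dp": [0,0,0],"yaw": 0},{"dp": [0,0,0],"yaw": 0},{"dp": [0,0,0],"yaw": 0},{"dp": [0,0,0],"yaw": 0},{"dp": [0,0,0],"yaw": 0},{"dp": [0,0,0],"yaw": 0},{"dp": [0,0,0],"yaw": 0}], grip=1, squeeze=25)

```text
time_s: 22.52
tcp_pos: [0.4097, 0.2772, 0.029]
eef_rot: [180.0, 0.0, -44.1]
contact_force: [0.6, -0.8, -0.7]
gripper_width: 0.0278
gripper_force: 25.0
```

apply_moves(targets=[{"dp": [0,0,0.03],"yaw": 0},{"dp": [0,0,0.07],"yaw": 0},{"dp": [0,0,0.11],"yaw": 5},{"dp": [0.03,-0.02,0.11],"yaw": 12},{"dp": [0.06,-0.04,0.11],"yaw": 19},{"dp": [0.09,-0.06,0.11],"yaw": 26},{"dp": [0.12,-0.08,0.11],"yaw": 33},{"dp": [0.15,-0.1,0.11],"yaw": 40},{"dp": [0.18,-0.12,0.11],"yaw": 46},{"dp": [0.2,-0.135,0.11],"yaw": 50},{"dp": [0.22,-0.145,0.1],"yaw": 50},{"dp": [0.22,-0.145,0.08],"yaw": 50},{"dp": [0.22,-0.145,0.06],"yaw": 50},{"dp": [0.22,-0.145,0.05],"yaw": 50},{"dp": [0.22,-0.145,0.05],"yaw": 50},{"dp": [0.22,-0.145,0.05],"yaw": 50}])

```text
time_s: 23.85
tcp_pos: [0.6296, 0.1322, 0.0789]
eef_rot: [180.0, 0.1, 6.0]
contact_force: [-0.0, -0.1, 0.6]
gripper_width: 0.0278
gripper_force: 25.0
```

apply_moves(targets=[{"dp": [0,0,-0.005],"yaw": 0},{"dp": [0,0,-0.009],"yaw": 0},{"dp": [0,0,-0.012],"yaw": 0},{"dp": [0,0,-0.0135],"yaw": 0},{"dp": [0,0,-0.0135],"yaw": 0},{"dp": [0,0,-0.0135],"yaw": 0}])

```text
time_s: 24.35
tcp_pos: [0.6298, 0.1323, 0.0657]
eef_rot: [-180.0, -0.0, 5.9]
contact_force: [0.5, 0.3, -0.9]
gripper_width: 0.0272
gripper_force: 25.0
```

Open gently, lift, and return above the cork pad with a look at both places.

apply_moves(targets=[{"dp": [0,0,-0.001],"yaw": 0},{"dp": [0,0,-0.001],"yaw": 0},{"dp": [0,0,-0.001],"yaw": 0},{"dp": [0,0,-0.001],"yaw": 0},{"dp": [0,0,-0.001],"yaw": 0},{"dp": [0,0,-0.001],"yaw": 0},{"dp": [0,0,0.02],"yaw": 0},{"dp": [0,0,0.06],"yaw": 0},{"dp": [0,0,0.1],"yaw": 0},{"dp": [-0.04,0.02,0.12],"yaw": -7},{"dp": [-0.08,0.04,0.14],"yaw": -14},{"dp": [-0.12,0.06,0.14],"yaw": -21},{"dp": [-0.15,0.08,0.14],"yaw": -28},{"dp": [-0.18,0.087,0.14],"yaw": -35},{"dp": [-0.19,0.087,0.14],"yaw": -37},{"dp": [-0.19,0.087,0.14],"yaw": -37},{"dp": [-0.19,0.087,0.14],"yaw": -37},{"dp": [-0.19,0.087,0.14],"yaw": -37}], grip=0)

```text
time_s: 25.85
tcp_pos: [0.4402, 0.2195, 0.2059]
eef_rot: [-180.0, -0.0, -31.0]
contact_force: [0.2, 0.8, -0.7]
gripper_width: 0.0437
gripper_force: 0.0
```

```bash
python3 - <<'E'
from h import *
from parts import parts
c=cap('wrist','w8.png'); print(c['tcp'],c['rot']); parts(c,.004); print('plate'); parts(c,.04)
E
```

```text
[0.44019673 0.21946434 0.20594868] [-1.79953701e+02 -2.42994954e-02 -3.09632465e+01]
box none
tube 5256 [454.3 208.3] [336.5  78.8] 86.6 z 0.0334 0.0354
vfoot 3219 [506.8 214.5] [320.5 188.1] 65.4 z 0.0126 0.0149
plate
box none
tube none
vfoot 137 [455.5  78.2] [17.  33.4] 56.1 z 0.0479 0.0509
```

View pics/w8.png

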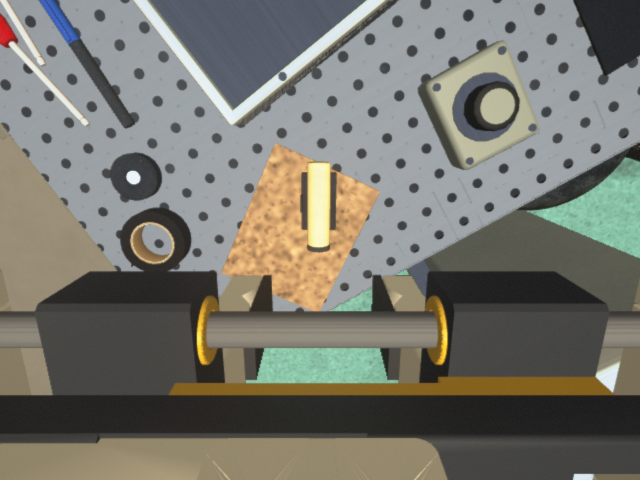

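The laser module lies undisturbed on the cork pad, tube (318,163..250), aligned with the tool. Measure it precisely.

```bash
python3 - <<'E'
from parts import *
c=load('wrist'); W=parts(c,.004,(290,155,350,258))
z=W[...,2]; k=np.zeros(z.shape,bool); k[155:258,290:350]=1
rect(W,0,k&(z>.008),'module'); rect(W,0,k&(z>.02),'tube all')
E
```

```text
box none
tube 1866 [451.  221.3] [24.4 70.6] 59.4 z 0.03 0.0322
vfoot 499 [449.9 218. ] [28.7 48.3] 58.9 z 0.012 0.0135
module 2783 [459.9 212.5] [ 30.3 102.8] 58.5 z 0.0288 0.0326
tube all 2129 [461.4 215.2] [ 24.4 102.9] 59.4 z 0.0299 0.0331
```

apply_moves(targets=[{"dp": [0.01,-0.001,0],"yaw": 0},{"dp": [0.01,-0.001,-0.03],"yaw": 0},{"dp": [0.01,-0.001,-0.07],"yaw": 0},{"dp": [0.01,-0.001,-0.11],"yaw": 0},{"dp": [0.01,-0.001,-0.14],"yaw": 0},{"dp": [0.01,-0.001,-0.155],"yaw": 0},{"dp": [0.01,-0.001,-0.163],"yaw": 0},{"dp": [0.01,-0.001,-0.168],"yaw": 0},{"dp": [0.01,-0.001,-0.168],"yaw": 0},{"dp": [0.01,-0.001,-0.168],"yaw": 0}], grip=-0.4)

```text
time_s: 26.73
tcp_pos: [0.4507, 0.2185, 0.0381]
eef_rot: [-179.9, -0.0, -31.1]
contact_force: [-0.6, 0.0, 0.1]
gripper_width: 0.0616
gripper_force: 0.0
```

apply_moves(targets=[{"dp": [0,0,-0.001],"yaw": 0},{"dp": [0,0,-0.001],"yaw": 0},{"dp": [0,0,-0.001],"yaw": 0},{"dp": [0,0,-0.001],"yaw": 0},{"dp": [0,0,-0.001],"yaw": 0},{"dp": [0,0,-0.001],"yaw": 0},{"dp": [0,0,-0.001],"yaw": 0},{"dp": [0,0,-0.001],"yaw": 0},{"dp": [0,0,-0.001],"yaw": 0},{"dp": [0,0,-0.001],"yaw": 0},{"dp": [0,0,-0.001],"yaw": 0}], grip=1, squeeze=30)

```text
time_s: 27.65
tcp_pos: [0.4497, 0.2182, 0.0367]
eef_rot: [180.0, 0.0, -31.1]
contact_force: [-0.4, 0.1, 3.1]
gripper_width: 0.0179
gripper_force: 30.0
```

apply_moves(targets=[{"dp": [0,0,0.02],"yaw": 0},{"dp": [0,0,0.05],"yaw": 0},{"dp": [0,0,0.09],"yaw": 5},{"dp": [0.02,-0.002,0.11],"yaw": 12},{"dp": [0.05,-0.005,0.11],"yaw": 19},{"dp": [0.08,-0.008,0.11],"yaw": 26},{"dp": [0.11,-0.011,0.11],"yaw": 33},{"dp": [0.14,-0.014,0.11],"yaw": 37},{"dp": [0.16,-0.016,0.11],"yaw": 37},{"dp": [0.173,-0.017,0.1],"yaw": 37},{"dp": [0.173,-0.017,0.08],"yaw": 37},{"dp": [0.173,-0.017,0.06],"yaw": 37},{"dp": [0.173,-0.017,0.048],"yaw": 37},{"dp": [0.173,-0.017,0.048],"yaw": 37},{"dp": [0.173,-0.017,0.048],"yaw": 37}])

```text
time_s: 28.9
tcp_pos: [0.6224, 0.201, 0.084]
eef_rot: [179.9, 0.1, 6.0]
contact_force: [0.0, 0.3, -0.4]
gripper_width: 0.0183
gripper_force: 30.0
```

apply_moves(targets=[{"dp": [0,0,-0.004],"yaw": 0},{"dp": [0,0,-0.008],"yaw": 0},{"dp": [0,0,-0.01],"yaw": 0},{"dp": [0,0,-0.011],"yaw": 0},{"dp": [0,0,-0.011],"yaw": 0},{"dp": [0,0,-0.011],"yaw": 0}])

```text
time_s: 29.4
tcp_pos: [0.6229, 0.2013, 0.0739]
eef_rot: [-180.0, -0.0, 5.9]
contact_force: [0.4, -0.6, -0.8]
gripper_width: 0.0185
gripper_force: 30.0
```

apply_moves(targets=[{"dp": [0,0,-0.001],"yaw": 0},{"dp": [0,0,-0.0015],"yaw": 0},{"dp": [0,0,-0.0015],"yaw": 0},{"dp": [0,0,-0.0015],"yaw": 0}])

```text
time_s: 29.73
tcp_pos: [0.623, 0.2014, 0.0727]
eef_rot: [-180.0, -0.0, 6.0]
contact_force: [-1.2, 0.9, 5.1]
gripper_width: 0.0179
gripper_force: 30.0
```

apply_moves(targets=[{"dp": [0,0,0],"yaw": 0},{"dp": [0,0,0],"yaw": 0},{"dp": [0,0,0],"yaw": 0},{"dp": [0,0,0],"yaw": 0},{"dp": [0,0,0],"yaw": 0},{"dp": [0,0,0],"yaw": 0},{"dp": [0,0,0.02],"yaw": 0},{"dp": [0,0,0.06],"yaw": 0},{"dp": [0,0,0.1],"yaw": 0},{"dp": [-0.04,-0.03,0.14],"yaw": 0},{"dp": [-0.08,-0.06,0.17],"yaw": 0},{"dp": [-0.1,-0.09,0.18],"yaw": 0},{"dp": [-0.12,-0.09,0.18],"yaw": 0},{"dp": [-0.12,-0.09,0.18],"yaw": 0},{"dp": [-0.12,-0.09,0.18],"yaw": 0}], grip=0)

```text
time_s: 30.98
tcp_pos: [0.5014, 0.1102, 0.2543]
eef_rot: [-179.9, -0.2, 5.9]
contact_force: [-0.2, 0.1, 0.3]
gripper_width: 0.0438
gripper_force: 0.0
```

```bash
python3 - <<'E'
from h import *
c=cap('wrist','w9.png'); print(c['tcp'],c['rot'])
E
```

```text
[0.50143464 0.11020403 0.25427963] [-179.88611404   -0.20143837    5.91978172]
```

View pics/w9.png

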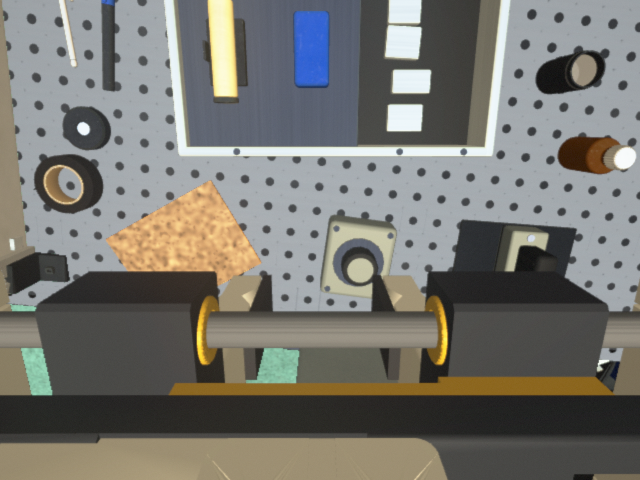

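Both parts lie upright on the plate: laser (224,50), box (311,48). The four chips are in the trough. Now the release key, with the fingers shut.

apply_moves(targets=[{"dp": [-0.03,-0.02,0],"yaw": 0},{"dp": [-0.051,-0.04,0],"yaw": 0},{"dp": [-0.051,-0.04,-0.04],"yaw": 0},{"dp": [-0.051,-0.04,-0.08],"yaw": 0},{"dp": [-0.051,-0.04,-0.12],"yaw": 0},{"dp": [-0.051,-0.04,-0.15],"yaw": 0},{"dp": [-0.051,-0.04,-0.16],"yaw": 0},{"dp": [-0.051,-0.04,-0.16],"yaw": 0},{"dp": [-0.051,-0.04,-0.16],"yaw": 0},{"dp": [-0.051,-0.04,-0.16],"yaw": 0},{"dp": [-0.051,-0.04,-0.16],"yaw": 0},{"dp": [-0.051,-0.04,-0.16],"yaw": 0}], grip=1)

```text
time_s: 32.03
tcp_pos: [0.4526, 0.0717, 0.0931]
eef_rot: [-179.9, -0.1, 5.9]
contact_force: [-0.5, -0.2, 0.3]
gripper_width: 0.0008
gripper_force: 0.0
```

apply_moves(targets=[{"dp": [-0.002,-0.001,-0.006],"yaw": 0},{"dp": [-0.002,-0.001,-0.011],"yaw": 0},{"dp": [-0.002,-0.001,-0.014],"yaw": 0},{"dp": [-0.002,-0.001,-0.016],"yaw": 0},{"dp": [-0.002,-0.001,-0.018],"yaw": 0},{"dp": [-0.002,-0.001,-0.0195],"yaw": 0},{"dp": [-0.002,-0.001,-0.0195],"yaw": 0},{"dp": [-0.002,-0.001,-0.0195],"yaw": 0}])

```text
time_s: 32.7
tcp_pos: [0.4495, 0.0701, 0.0725]
eef_rot: [180.0, 0.0, 5.9]
contact_force: [-2.1, -0.1, 2.1]
gripper_width: 0.0003
gripper_force: 1.2
```

apply_moves(targets=[{"dp": [0,0,-0.0006],"yaw": 0},{"dp": [0,0,-0.0012],"yaw": 0},{"dp": [0,0,-0.0016],"yaw": 0},{"dp": [0,0,-0.0016],"yaw": 0}])

```text
time_s: 33.03
tcp_pos: [0.4497, 0.0701, 0.0712]
eef_rot: [180.0, 0.0, 5.9]
contact_force: [-3.7, -0.0, 7.5]
gripper_width: 0.0005
gripper_force: 3.5
```

apply_moves(targets=[{"dp": [0,0,0.0002],"yaw": 0},{"dp": [0,0,0.0002],"yaw": 0},{"dp": [0,0,0.0002],"yaw": 0},{"dp": [0,0,0.0002],"yaw": 0}])

```text
time_s: 33.37
tcp_pos: [0.4497, 0.0701, 0.0713]
eef_rot: [180.0, 0.0, 5.9]
contact_force: [-3.4, -0.5, 5.0]
gripper_width: 0.0005
gripper_force: 2.7
```

apply_moves(targets=[{"dp": [0,0,0],"yaw": 0},{"dp": [0,0,0],"yaw": 0},{"dp": [0,0,0],"yaw": 0},{"dp": [0,0,0],"yaw": 0},{"dp": [0,0,0],"yaw": 0},{"dp": [0,0,0],"yaw": 0},{"dp": [0,0,0],"yaw": 0},{"dp": [0,0,0],"yaw": 0},{"dp": [0,0,0],"yaw": 0},{"dp": [0,0,0],"yaw": 0},{"dp": [0,0,0],"yaw": 0},{"dp": [0,0,0],"yaw": 0},{"dp": [0,0,0],"yaw": 0},{"dp": [0,0,0],"yaw": 0},{"dp": [0,0,0],"yaw": 0},{"dp": [0,0,0],"yaw": 0},{"dp": [0,0,0],"yaw": 0},{"dp": [0,0,0],"yaw": 0},{"dp": [0,0,0],"yaw": 0},{"dp": [0,0,0],"yaw": 0}])

```text
time_s: 35.03
tcp_pos: [0.4497, 0.0701, 0.0712]
eef_rot: [180.0, 0.0, 5.9]
contact_force: [-3.0, -1.0, 6.4]
gripper_width: 0.0004
gripper_force: 2.8
```

apply_moves(targets=[{"dp": [0,0,0],"yaw": 0},{"dp": [0,0,0],"yaw": 0},{"dp": [0,0,0],"yaw": 0},{"dp": [0,0,0],"yaw": 0},{"dp": [0,0,0],"yaw": 0},{"dp": [0,0,0],"yaw": 0},{"dp": [0,0,0],"yaw": 0},{"dp": [0,0,0],"yaw": 0},{"dp": [0,0,0],"yaw": 0}])

```text
time_s: 35.78
tcp_pos: [0.4497, 0.0701, 0.0713]
eef_rot: [180.0, 0.0, 5.9]
contact_force: [-3.5, -1.5, 5.3]
gripper_width: 0.0004
gripper_force: 2.8
```

Held 2.4 s at about 5 to 6 N. Now press it fully down.

apply_moves(targets=[{"dp": [0,0,-0.003],"yaw": 0},{"dp": [0,0,-0.006],"yaw": 0},{"dp": [0,0,-0.008],"yaw": 0},{"dp": [0,0,-0.009],"yaw": 0},{"dp": [0,0,-0.009],"yaw": 0},{"dp": [0,0,-0.009],"yaw": 0}])

```text
time_s: 36.28
tcp_pos: [0.4501, 0.0702, 0.0644]
eef_rot: [180.0, -0.1, 6.0]
contact_force: [-13.3, -1.4, 37.8]
gripper_width: 0.0005
gripper_force: 18.3
```

Fully down (12.6 mm, well over 12 N). Let go, and go look at the parts.

apply_moves(targets=[{"dp": [0,0,0.008],"yaw": 0},{"dp": [0,0,0.02],"yaw": 0},{"dp": [0,0,0.05],"yaw": 0},{"dp": [0,0,0.09],"yaw": 0},{"dp": [0,0,0.13],"yaw": 0},{"dp": [0.03,0.03,0.16],"yaw": 0},{"dp": [0.06,0.06,0.18],"yaw": 0},{"dp": [0.09,0.08,0.18],"yaw": 0},{"dp": [0.12,0.09,0.18],"yaw": 0},{"dp": [0.13,0.09,0.18],"yaw": 0},{"dp": [0.13,0.09,0.18],"yaw": 0},{"dp": [0.13,0.09,0.18],"yaw": 0}], grip=-0.3)

```text
time_s: 37.28
tcp_pos: [0.5799, 0.1603, 0.2409]
eef_rot: [180.0, 0.1, 5.9]
contact_force: [-0.5, -1.0, -0.9]
gripper_width: 0.057
gripper_force: 0.0
```

```bash
python3 - <<'E'
from parts import *
c=cap('wrist','w10.png'); print(c['tcp'],c['rot']); parts(c,.04,(150,10,480,260))
E
```

```text
[0.57991832 0.16025734 0.24090074] [1.79973858e+02 8.28608697e-02 5.90623191e+00]
box 2320 [631.5 133.5] [54.5 28. ] 6.1 z 0.0579 0.0594
tube 2072 [623.  202.3] [70.3 18.5] 5.8 z 0.066 0.0682
vfoot 677 [625.6 182.4] [49.8 71.6] 7.2 z 0.048 0.0498
```

View pics/w10.png

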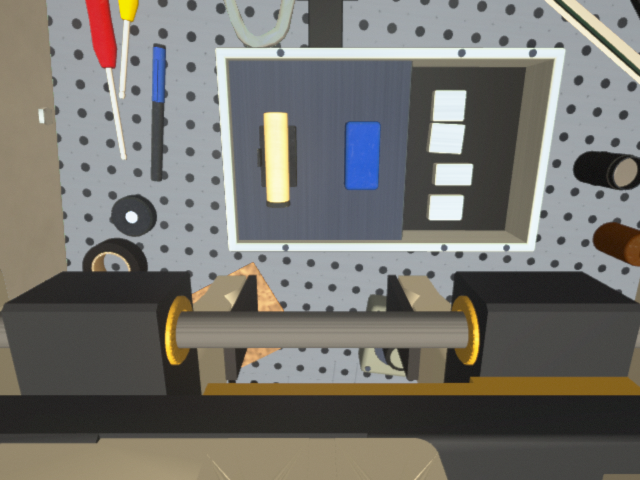

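Parts as placed: box (362,155), laser (277,158). Take the box back first.

apply_moves(targets=[{"dp": [0.03,-0.015,0],"yaw": 0},{"dp": [0.051,-0.0275,-0.02],"yaw": 0},{"dp": [0.051,-0.0275,-0.06],"yaw": 0},{"dp": [0.051,-0.0275,-0.1],"yaw": 0},{"dp": [0.051,-0.0275,-0.14],"yaw": 0},{"dp": [0.051,-0.0275,-0.16],"yaw": 0},{"dp": [0.051,-0.0275,-0.17],"yaw": 0},{"dp": [0.051,-0.0275,-0.175],"yaw": 0},{"dp": [0.051,-0.0275,-0.175],"yaw": 0},{"dp": [0.051,-0.0275,-0.175],"yaw": 0}])

```text
time_s: 38.17
tcp_pos: [0.6316, 0.1332, 0.069]
eef_rot: [-180.0, -0.2, 6.0]
contact_force: [0.0, 0.7, 0.3]
gripper_width: 0.0567
gripper_force: 0.0
```

apply_moves(targets=[{"dp": [0,0,0],"yaw": 0},{"dp": [0,0,0],"yaw": 0},{"dp": [0,0,0],"yaw": 0},{"dp": [0,0,0],"yaw": 0},{"dp": [0,0,0],"yaw": 0},{"dp": [0,0,0],"yaw": 0},{"dp": [0,0,0],"yaw": 0},{"dp": [0,0,0],"yaw": 0},{"dp": [0,0,0],"yaw": 0},{"dp": [0,0,0],"yaw": 0}], grip=1, squeeze=30)

```text
time_s: 39.0
tcp_pos: [0.6309, 0.1328, 0.0676]
eef_rot: [-180.0, -0.0, 5.9]
contact_force: [-2.1, 0.6, 5.2]
gripper_width: 0.0278
gripper_force: 30.0
```

apply_moves(targets=[{"dp": [0,0,0.03],"yaw": 0},{"dp": [0,0,0.06],"yaw": 0},{"dp": [-0.02,0.01,0.08],"yaw": -5},{"dp": [-0.05,0.03,0.08],"yaw": -12},{"dp": [-0.08,0.05,0.08],"yaw": -19},{"dp": [-0.11,0.07,0.08],"yaw": -26},{"dp": [-0.14,0.09,0.08],"yaw": -33},{"dp": [-0.17,0.11,0.07],"yaw": -40},{"dp": [-0.2,0.13,0.05],"yaw": -46},{"dp": [-0.221,0.144,0.02],"yaw": -50},{"dp": [-0.221,0.144,0.0],"yaw": -50},{"dp": [-0.221,0.144,-0.015],"yaw": -50},{"dp": [-0.221,0.144,-0.024],"yaw": -50},{"dp": [-0.221,0.144,-0.024],"yaw": -50},{"dp": [-0.221,0.144,-0.024],"yaw": -50}])

```text
time_s: 40.25
tcp_pos: [0.41, 0.2766, 0.0431]
eef_rot: [179.9, -0.0, -44.1]
contact_force: [0.0, 0.3, -0.5]
gripper_width: 0.0275
gripper_force: 30.0
```

apply_moves(targets=[{"dp": [0,0,-0.004],"yaw": 0},{"dp": [0,0,-0.008],"yaw": 0},{"dp": [0,0,-0.01],"yaw": 0},{"dp": [0,0,-0.0115],"yaw": 0},{"dp": [0,0,-0.0115],"yaw": 0},{"dp": [0,0,-0.0115],"yaw": 0}])

```text
time_s: 40.75
tcp_pos: [0.4099, 0.2767, 0.0318]
eef_rot: [-180.0, -0.0, -44.1]
contact_force: [-0.4, -0.1, -0.9]
gripper_width: 0.0278
gripper_force: 30.0
```

apply_moves(targets=[{"dp": [0,0,-0.0005],"yaw": 0},{"dp": [0,0,-0.0005],"yaw": 0},{"dp": [0,0,-0.0005],"yaw": 0},{"dp": [0,0,-0.0005],"yaw": 0},{"dp": [0,0,-0.0005],"yaw": 0},{"dp": [0,0,-0.0005],"yaw": 0},{"dp": [0,0,0.02],"yaw": 0},{"dp": [0,0,0.06],"yaw": 0},{"dp": [0,0,0.1],"yaw": 3},{"dp": [0.03,-0.01,0.12],"yaw": 10},{"dp": [0.06,-0.02,0.12],"yaw": 17},{"dp": [0.09,-0.03,0.12],"yaw": 24},{"dp": [0.12,-0.04,0.12],"yaw": 31},{"dp": [0.15,-0.05,0.12],"yaw": 38},{"dp": [0.18,-0.06,0.12],"yaw": 45},{"dp": [0.205,-0.072,0.12],"yaw": 50},{"dp": [0.213,-0.075,0.12],"yaw": 50},{"dp": [0.213,-0.075,0.12],"yaw": 50},{"dp": [0.213,-0.075,0.12],"yaw": 50}], grip=-0.3)

```text
time_s: 42.33
tcp_pos: [0.6224, 0.2013, 0.1509]
eef_rot: [180.0, 0.1, 5.8]
contact_force: [-0.8, 0.2, -0.2]
gripper_width: 0.0569
gripper_force: 0.0
```

```bash
python3 - <<'E'
from parts import *
c=cap('wrist'); print(c['tcp'],c['rot'])
cv2.imwrite('pics/w11.png',c['image'][:,:,::-1])
parts(c,.04,(220,150,420,272))
E
```

```text
[0.62240098 0.20127226 0.1509399 ] [1.79983599e+02 6.89561868e-02 5.77870231e+00]
box none
tube 2500 [632.9 203.5] [51.1 18.6] 5.4 z 0.0659 0.0681
vfoot 966 [625.3 202.7] [46.3 30. ] 5.7 z 0.048 0.0494
```

View pics/w11.png

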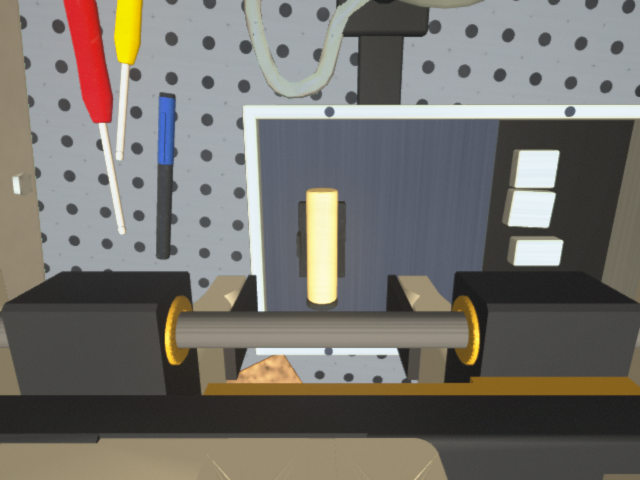

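The laser (322,245) is right under the gripper. Lower and grip: 0.0728 target height, a 0.5 mm shift in y.

apply_moves(targets=[{"dp": [0.0005,0.001,-0.03],"yaw": 0},{"dp": [0.0005,0.001,-0.055],"yaw": 0},{"dp": [0.0005,0.001,-0.07],"yaw": 0},{"dp": [0.0005,0.001,-0.076],"yaw": 0},{"dp": [0.0005,0.001,-0.078],"yaw": 0},{"dp": [0.0005,0.001,-0.078],"yaw": 0},{"dp": [0.0005,0.001,-0.078],"yaw": 0}])

```text
time_s: 42.97
tcp_pos: [0.6237, 0.2035, 0.0751]
eef_rot: [-180.0, -0.1, 6.0]
contact_force: [-0.2, 0.3, 0.0]
gripper_width: 0.0569
gripper_force: 0.0
```

apply_moves(targets=[{"dp": [0,-0.001,-0.001],"yaw": 0},{"dp": [0,-0.001,-0.001],"yaw": 0},{"dp": [0,-0.001,-0.001],"yaw": 0},{"dp": [0,-0.001,-0.001],"yaw": 0},{"dp": [0,-0.001,-0.001],"yaw": 0},{"dp": [0,-0.001,-0.001],"yaw": 0},{"dp": [0,-0.001,-0.001],"yaw": 0},{"dp": [0,-0.001,-0.001],"yaw": 0},{"dp": [0,-0.001,-0.001],"yaw": 0},{"dp": [0,-0.001,-0.001],"yaw": 0},{"dp": [0,-0.001,-0.001],"yaw": 0}], grip=1, squeeze=30)

```text
time_s: 43.88
tcp_pos: [0.6233, 0.2016, 0.0727]
eef_rot: [180.0, -0.0, 5.9]
contact_force: [-0.7, -0.8, 1.2]
gripper_width: 0.0179
gripper_force: 30.0
```

apply_moves(targets=[{"dp": [0,0,0.03],"yaw": 0},{"dp": [0,0,0.06],"yaw": 0},{"dp": [-0.01,0.001,0.08],"yaw": -5},{"dp": [-0.04,0.004,0.08],"yaw": -12},{"dp": [-0.07,0.007,0.08],"yaw": -19},{"dp": [-0.1,0.01,0.08],"yaw": -26},{"dp": [-0.13,0.013,0.08],"yaw": -33},{"dp": [-0.16,0.016,0.07],"yaw": -37},{"dp": [-0.174,0.017,0.05],"yaw": -37},{"dp": [-0.174,0.017,0.02],"yaw": -37},{"dp": [-0.174,0.017,0.0],"yaw": -37},{"dp": [-0.174,0.017,-0.015],"yaw": -37},{"dp": [-0.174,0.017,-0.025],"yaw": -37},{"dp": [-0.174,0.017,-0.025],"yaw": -37},{"dp": [-0.174,0.017,-0.025],"yaw": -37}])

```text
time_s: 45.13
tcp_pos: [0.449, 0.2185, 0.0473]
eef_rot: [179.9, 0.0, -31.1]
contact_force: [0.2, -0.4, -0.5]
gripper_width: 0.0183
gripper_force: 30.0
```

apply_moves(targets=[{"dp": [0,0,-0.004],"yaw": 0},{"dp": [0,0,-0.007],"yaw": 0},{"dp": [0,0,-0.0095],"yaw": 0},{"dp": [0,0,-0.0105],"yaw": 0},{"dp": [0,0,-0.0105],"yaw": 0},{"dp": [0,0,-0.0105],"yaw": 0}])

```text
time_s: 45.63
tcp_pos: [0.4493, 0.2187, 0.0373]
eef_rot: [-180.0, -0.0, -31.1]
contact_force: [-0.4, 1.0, -0.5]
gripper_width: 0.0181
gripper_force: 30.0
```

apply_moves(targets=[{"dp": [0,0,-0.0006],"yaw": 0},{"dp": [0,0,-0.0006],"yaw": 0},{"dp": [0,0,-0.0006],"yaw": 0}])

```text
time_s: 45.88
tcp_pos: [0.4494, 0.2188, 0.0367]
eef_rot: [-180.0, -0.0, -31.1]
contact_force: [0.6, 0.9, 0.4]
gripper_width: 0.018
gripper_force: 30.0
```

apply_moves(targets=[{"dp": [0,0,0],"yaw": 0},{"dp": [0,0,0],"yaw": 0},{"dp": [0,0,0],"yaw": 0},{"dp": [0,0,0],"yaw": 0},{"dp": [0,0,0],"yaw": 0},{"dp": [0,0,0],"yaw": 0},{"dp": [0,0,0.02],"yaw": 0},{"dp": [0,0,0.06],"yaw": 0},{"dp": [0,0,0.1],"yaw": 7},{"dp": [0,0,0.14],"yaw": 14},{"dp": [0,0,0.18],"yaw": 21},{"dp": [0,0,0.21],"yaw": 28},{"dp": [-0.02,-0.03,0.25],"yaw": 31},{"dp": [-0.02,-0.05,0.27],"yaw": 31},{"dp": [-0.02,-0.05,0.27],"yaw": 31},{"dp": [-0.02,-0.05,0.27],"yaw": 31}], grip=-0.2)

```text
time_s: 47.22
tcp_pos: [0.4295, 0.1683, 0.3088]
eef_rot: [-179.8, -0.2, -0.1]
contact_force: [0.5, 0.5, -0.1]
gripper_width: 0.0523
gripper_force: 0.0
```

```bash
python3 - <<'E'
from parts import *
c=cap('wrist','w12.png'); print(c['tcp'],c['rot']); parts(c,.004,(60,130,330,272))
E
```

```text
[0.42948572 0.16825859 0.30882072] [-1.79794663e+02 -2.03691589e-01 -1.21640084e-01]
box 1118 [410.4 277.2] [26.6 54. ] 46.2 z 0.022 0.0237
tube 1134 [450.7 222.8] [24.8 70.5] 58.9 z 0.0299 0.0324
vfoot 468 [454.8 305. ] [ 96.9 218.5] 10.9 z 0.0119 0.0146
```

View pics/w12.png

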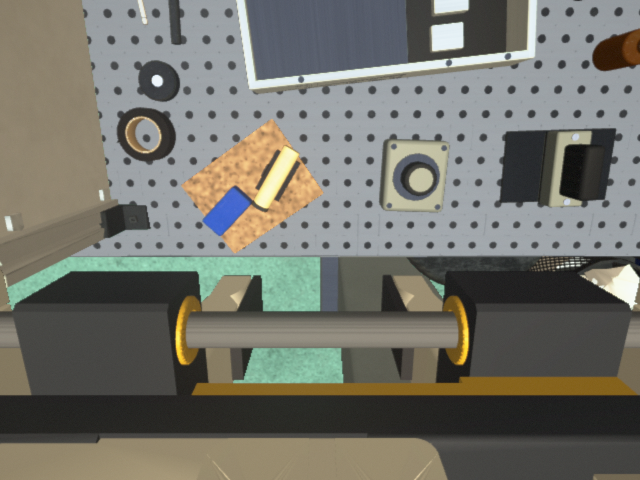

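Box (228,210) and laser (277,178) are upright on the cork pad, and the scraper stands on its mat (577,168). The job is done, so hand it in.

```bash
python3 -c "
from plant import r; print(r.close_job())"
```

```text
the job is handed in; nothing more can be done
None
```

The job is handed in: all four chips are in the trough, the scraper is upright on its mat, the key was half-pressed for over 2 s and then fully pressed, and both parts are back on the cork pad; the close-out call returned no verdict.

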